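# Clamp the notebook in the book-repair clamp

## Robot

A 7-joint arm with a two-finger parallel gripper is mounted at the origin on the work surface. World frame = base frame: x ahead of the robot, y to its left, z up, the work surface at z = 0. Lengths are in m, angles in rad, forces in N, time in s.
With the tool pointing down it reaches from about 0.4 to 0.85 m from the base axis. Payload 4.5 kg.
Tool frame: the origin (TCP) lies at the very end of the fingers, on their centre line; the grasp point (between the pads) lies 19 mm behind it; z points along the fingers, y is the line along which they close (so a half turn about z gives the same grasp; the last joint's range is limited). The gripper opens to 85 mm and grips with 20 to 120 N. Pads are 22 mm wide; open, the fingers measure 114 mm over their backs; the gripper's body (76 mm by 85 mm) begins 54 mm behind the grasp point. The pads swing forward as they close: fully open they stand 13 mm farther back than shut.
Start: joints at [1.328, 0.689, -0.195, 1.565, 0.157, 0.902, -0.215], TCP at [0.171, -0.601, 0.231] pointing down, gripper open.
Joint ranges: [-3.01, 3.01], [-0.46, 2.08], [-1.47, 1.51], [0.13, 2.56], [-1, 4.14], [0.04, 2.09], [-2.66, 2.66]. Speed limits (rad/s): [2.57, 2.57, 3.14, 3.14, 3.14, 3.14, 3.14].

## Interface

Orientations are given as a unit quaternion [w, x, y, z].
In Python, from plant import monitor, eyes, robot, models gives the robot as it stands.
- The arm moves only by the shell command python3 -m pendant 'ROWS' [FORCE]. ROWS is JSON, a list of rows, each a list of 7 numbers: the shift along the tool's x, y, z in mm, then the turn, a rotation vector about the tool's x, y, z in rad, then the opening in per cent of the stroke, from 0 (shut) to 100 (fully open). In form: [[dx, dy, dz, rx, ry, rz, claw], ...]. A call has 1 to 20 rows; each row is the pose to reach, as a shift and turn from the pose commanded when the call began, along the tool's axes at that moment; what a row does not reach only later rows make up. A row lasts 1/8 s, in which the tool goes at most 62.5 mm and 10.7 degrees, less where a joint would pass 70% of its speed; a pose out of reach is approached as far as the arm can. A call with a gripper value outside its range is refused whole. The fingers move at their own pace and stop on an object; FORCE is the grip in N (left out, the last holds). Time passes only in rows, so rows that repeat a pose let the fingers close. It gives the time, the measured TCP pose, the force, the opening and the grip force at its end, in the units of the state.
- monitor.state(): the state, without advancing time (a new reading comes with each control period).
- eyes.read_camera(name): name is "scene" or "top"; returns the picture (420x560x3 uint8, red, green, blue); there is no depth.
- eyes.camera_info(name): a dict with "intrinsics" (3x3 intrinsics, pixels), "world_from_camera" (4x4, takes a point from camera to world coordinates). Camera axes: x right, y down, z forward; pixel columns grow to the right and rows downward; lengths in m; the calibration is good to about 2 mm. A picture is of the moment at which its call begins. camera_info takes no time and is no camera call.
- robot.hand_in(): hands the job in; it is judged then, once.
Trained networks look in the newest picture that a camera, given by its name, has taken for a name from the list of things; names that differ only in an ending like _2 or _b are one class to them, and where a whole thing is asked for, a point or a joint stands for the part that bears it (a point fixed in the world has none). Each returns a list of dicts, best first, with "score" (0 to 1); they miss things now and then, are a little off and sometimes report something else, mostly with a low value. They report only what shows in the picture. A call takes as long as a camera call. They do not tell look-alikes from the thing itself.
- models.recognise(query, camera): "location" ([x, y, z] in m, in world coordinates, good to about 4 mm: the middle of the surface that is visible of it).
- models.regions_of(query, camera): "pixels" (420x560 bool, what is visible of it).
The state is a dict: "time": time; "qpos": joint angles; "joint_velocities": joint speeds; "effort": joint torques, N m; "eef_pos": TCP position; "tool_rot": TCP orientation; "ft_force": force on the tool from outside, world axes, zero at the start; "moment": the same for the moment, N m; "grip_width": opening from 0.0 (shut) to 1.0 (fully open); "grasp_force": force on a finger pad.
Only numpy, scipy, OpenCV 4.12 (cv2) and the standard library are available. Lean on these libraries where they do the work, as an engineer would, in place of code of your own. Each camera call takes 0.05 s, during which the arm holds its last target. There are 200 camera calls.

## Task

Clamp the repaired notebook: with a finger, push the metal strap round over the notebook until it is fully against its stop, and only then push the cam lever fully down so that the rubber foot presses on the cover. Do not shift the notebook, leave the other things on the desk where they stand, and finish clear of the clamp.

Things in the scene. Friction and masses are not known exactly. Their poses are not given: they have to be found in the camera images.
- jig: Book-repair clamp: fixed plywood board 270 (x) x 250 (y) x 18 mm. Origin: centre of its underside; x points away from the robot at yaw 0, y left, z up. On it: 20 mm high fences behind and left of the notebook, the clamp post at (45, -85) mm, and a thin upright stop pin (top at z 84 mm) at (61, 62) mm, which the strap's far side meets when fully over.
- post (a point): Point on the vertical axis of the clamp post, about which the strap swings, 69 mm above the desk: mid-height of the strap.
- strap (a joint): Swing angle of the strap (rad) about the post. 0: it points along the board's -x, towards the robot, clear of the notebook. Grows clockwise seen from above; 1.571 = against the stop, along the board's +y, square across the notebook's middle. Stiff hinge (about 0.12 N m): stays where it is left. Starts between 0 and 0.5.
- strap_end (a point): Middle of the strap's free end face, 165 mm from the post's axis, at mid-height. The strap is a level aluminium bar 22 mm wide and 18 mm high; its underside is 60 mm and its top 78 mm above the desk, always.
- lever (a joint): Angle (rad) of the cam lever, which is mounted on the strap and turns with it. 0: it rises at 65 degrees above level, leaning back towards the post; grows as it is pushed down along the strap towards the post; 1.134 = fully down, level, its end above the post. Friction (about 0.22 N m, 3 to 5 N at its end) holds it where left. Its cam drives the foot down by up to 8 mm. Starts between 0 and 0.15.
- lever_hinge (a point): Middle of the lever's horizontal hinge pin, on the strap 85 mm from the post's axis, 92 mm above the desk (14 mm above the strap's top).
- lever_end (a point): Outer end of the lever, 100 mm from its hinge pin, in the middle of its thickness. The lever is a steel bar 16 mm wide and 7 mm thick; its last 34 mm is a black paddle 24 mm wide and 9 mm thick.
- foot: Round rubber foot (26 mm across, sprung) under the strap below the lever's hinge, 85 mm from the post's axis; 4 to 5 mm above the notebook's cover while the lever is up; presses on it (about 6 to 7 N) when the lever is down. Origin: centre of its underside.
- book: Hardback notebook lying on the board, within 10 mm of the fences, 148 (x) x 105 (y) x 30 mm, loose, about 0.3 kg; its cover is 48 mm above the desk. Origin: centre of its underside; axes as the board's.
- tape: Bystander: roll of paper tape lying on the clamp's board (60 mm across, 24 mm high). Origin: centre of its underside.
- glue: Bystander: glue stick standing on the clamp's board behind the post (27 mm across, 84 mm high). Origin: centre of its underside.
- tumbler: Bystander: green insulated bottle standing to the left of the board (74 mm across, 162 mm high). Origin: centre of its underside.
- pencup: Bystander: grey pen cup to the right of the board (76 mm across, 95 mm high, pens up to 155 mm). Origin: centre of its underside.
- jar: Bystander: glass jar with white lid behind the board (72 mm across, 75 mm high). Origin: centre of its underside.
- hairbrush: Bystander: glue brush with a wooden handle lying to the left of the board, 180 mm long. Origin: centre of its underside (about the middle of its length).
- fan: Bystander: small white desk fan behind the board (90 mm across, 185 mm high). Origin: centre of its underside.
Not all that is in view belongs to the job. What is meant by the book is not red, and is the smaller of those in its own colour.

How it is judged:
On the way, in this order (a step that is already met when the one before it is completed fails the run):
1. the strap is fully over the notebook, the lever still up (value of joint strap above 1.49 rad and value of joint lever below 0.45 rad), for 0.2 s.
2. the lever is pushed fully down (value of joint strap above 1.49 rad and value of joint lever above 1.02 rad), for 0.2 s.
At the end, for the whole second after the job is handed in: The strap is within 0.08 rad of its stop (joint above 1.49), the lever within about 0.11 rad of fully down (above 1.02), the foot presses on the notebook with more than 2.5 N, the notebook is at rest within 8 mm of where it lay and every bystander within 20 mm (all of step 2 and contact force between foot and book above 2.5 N and distance of book from where it was at the start of the episode below 0.008 m and linear speed of book below 0.01 m/s and distance of each of tape, glue, tumbler, pencup, jar, hairbrush, fan from where it was at the start of the episode below 0.02 m); the robot touches nothing.
It fails at once if the lever is pushed down before the strap is over the notebook (value of joint lever above 0.6 rad and value of joint strap below 1.45 rad).
It fails at once if the notebook is shifted or lifted (over 8 mm) (distance of book from where it was at the start of the episode above 0.008 m).
It fails at once if a bystander is shifted, lifted or knocked over (over 20 mm) (distance of any of tape, glue, tumbler, pencup, jar, hairbrush, fan from where it was at the start of the episode above 0.02 m or angle between any of tape, glue, tumbler, pencup, jar, hairbrush, fan's own z axis and vertical above 0.35 rad).
It also fails if it takes over 51 s, if anything falls off the work surface, if the arm or the gripper's body presses on something with over 40 N, if the wrist force passes 120 N, or if a joint passes its speed limit or range.

## Working session

There is one attempt and no reset: what is moved stays moved. The work goes in short steps, Python scripts to look and compute and a shell command to move; the robot and the scene stay as the last step left them, time stands still between calls to the robot, and variables do not carry over. Pictures are saved under pics/ and viewed, at most 10 in all, crops included, and the job is handed in when it is done.

```bash
mkdir -p pics; ls; python3 - <<'E'
from plant import monitor, eyes, robot, models
import cv2,numpy as np
for c in ("top","scene"):
    im=eyes.read_camera(c); cv2.imwrite(f"pics/{c}1.png",im[:,:,::-1])
    i=eyes.camera_info(c); print(c,np.round(i["intrinsics"],1).tolist(),np.round(i["world_from_camera"],3).tolist())
for c in ("top","scene"):
    for q in ["jig","strap","strap_end","lever","lever_hinge","lever_end","book","glue","tape","tumbler","pencup","jar","fan","post"]:
        try: print(c,q,[(np.round(d["location"],3).tolist(),round(d["score"],2)) for d in models.recognise(q,c)][:4])
        except Exception as e: print(c,q,e)
s=monitor.state(); print(s["time"],s["eef_pos"],s["tool_rot"],s["ft_force"])
E
```

```text
pics
top [[395.6, 0.0, 278.3], [0.0, 395.6, 206.6], [0.0, 0.0, 1.0]] [[0.013, -0.987, 0.16, 0.356], [-1.0, -0.014, -0.003, 0.035], [0.005, -0.16, -0.987, 1.143], [0.0, 0.0, 0.0, 1.0]]
scene [[451.6, 0.0, 271.3], [0.0, 451.6, 213.8], [0.0, 0.0, 1.0]] [[-0.398, 0.617, -0.678, 1.13], [0.917, 0.258, -0.304, 0.299], [-0.013, -0.743, -0.669, 0.712], [0.0, 0.0, 0.0, 1.0]]
top jig [([0.526, 0.062, 0.013], 0.64)]
top strap [([0.53, -0.001, 0.079], 0.85)]
top strap_end [([0.525, 0.064, 0.016], 0.39)]
top lever [([0.544, -0.009, 0.144], 0.52), ([0.667, 0.256, 0.157], 0.26)]
top lever_hinge [([0.538, -0.009, 0.144], 0.58)]
top lever_end [([0.606, 0.056, 0.043], 0.58), ([0.54, -0.006, 0.148], 0.56)]
top book [([0.606, 0.058, 0.046], 0.93), ([0.256, 0.224, 0.043], 0.92), ([0.53, -0.001, 0.078], 0.68), ([0.468, -0.269, 0.032], 0.66)]
top glue [([0.637, -0.042, 0.103], 0.45)]
top tape [([0.472, 0.16, 0.047], 0.76)]
top tumbler [([0.664, 0.259, 0.156], 0.66), ([0.474, 0.154, 0.045], 0.38)]
top pencup [([0.624, -0.183, 0.065], 0.57)]
top jar [([0.779, 0.102, 0.074], 0.55)]
top fan [([0.641, -0.039, 0.
[... 273 characters left out ...]
e lever_hinge [([0.546, -0.002, 0.143], 0.69)]
scene lever_end [([0.546, -0.002, 0.14], 0.71)]
scene book [([0.62, 0.058, 0.048], 0.8), ([0.474, -0.252, 0.03], 0.76), ([0.285, 0.238, 0.038], 0.6)]
scene glue [([0.654, -0.036, 0.077], 0.7), ([0.759, -0.028, 0.119], 0.54)]
scene tape [([0.485, 0.159, 0.037], 0.69)]
scene tumbler [([0.703, 0.273, 0.133], 0.9)]
scene pencup []
scene jar [([0.802, 0.115, 0.073], 0.8)]
scene fan [([0.759, -0.03, 0.121], 0.8), ([0.549, -0.002, 0.141], 0.3)]
scene post [([0.585, 0.098, 0.016], 0.97), ([0.484, 0.159, 0.04], 0.53)]
1.5 [ 0.17083357 -0.60122293  0.23130988] [3.72536477e-05 9.90436110e-01 1.37972137e-01 1.02179410e-05] [0.46461767 0.17233483 0.10921079]
```

View pics/top1.png

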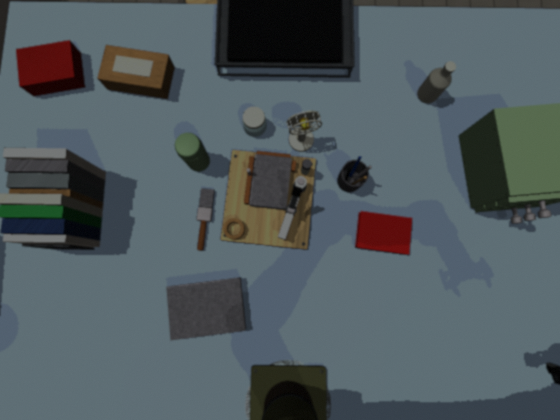

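View pics/scene1.png

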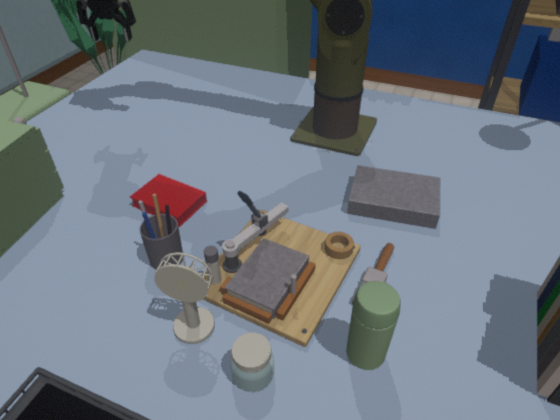

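The top view has the board at cols 222–316, rows 150–247. The strap runs from the post near (300,182) to about (285,238). The scene view shows the post at (232,258), the strap reaching (288,210) and the lever paddle at (248,203). I'll enlarge both to fit the pose.

```bash
python3 - <<'E'
import cv2,numpy as np
a=cv2.imread("pics/top1.png")[140:255,215:325]; b=cv2.imread("pics/scene1.png")[180:335,195:365]
a=cv2.resize(a,None,fx=4,fy=4,interpolation=cv2.INTER_CUBIC);b=cv2.resize(b,None,fx=2,fy=2,interpolation=cv2.INTER_CUBIC)
o=np.zeros((460,780,3),np.uint8);o[:,:440]=a;o[:310,440:]=b
cv2.imwrite("pics/crop1.png",cv2.convertScaleAbs(o,alpha=1.4))
E
```

```text
(no output)
```

View pics/crop1.png

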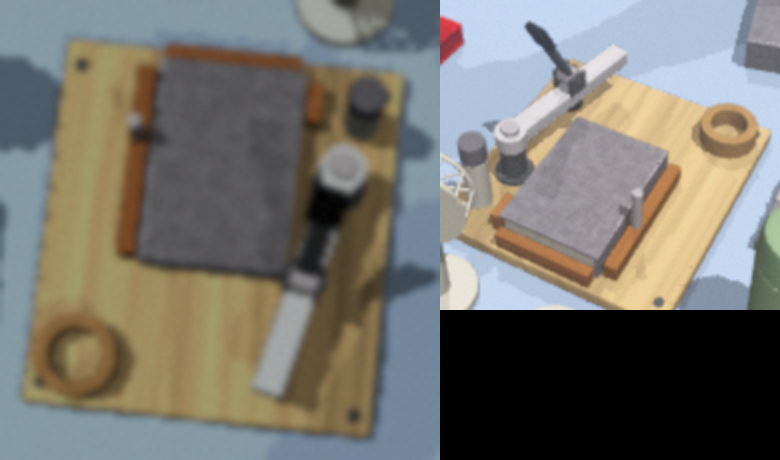

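The crop shows the board corners (crop pixels) at (68,40), (403,73), (370,437) and (23,402). The strap end's top edge is at (268,392) and the pin top at (135,120). Next I'll fit the pose from these points.

```bash
cat > h.py <<'E'
import numpy as np
from plant import monitor, eyes, robot, models
def proj(c,p):
    i=eyes.camera_info(c);T=np.linalg.inv(i["world_from_camera"]);K=np.array(i["intrinsics"])
    q=K@(T[:3,:3]@np.array(p).reshape(-1,3).T+T[:3,3:]);return (q[:2]/q[2]).T
def ray(c,uv,z):
    i=eyes.camera_info(c);T=np.array(i["world_from_camera"]);K=np.array(i["intrinsics"])
    d=T[:3,:3]@np.linalg.inv(K)@[uv[0],uv[1],1];return T[:3,3]+d*(z-T[2,3])/d[2]
def w(pose,b): # board xy(mm),z(mm)->world
    x,y,t=pose;c,s=np.cos(t),np.sin(t);b=np.array(b)/1000
    return np.array([x+c*b[0]-s*b[1],y+s*b[0]+c*b[1],b[2]])
E
python3 - <<'E'
from h import *
from scipy.optimize import least_squares
t=lambda u,v:(215+u/4,140+v/4); s=lambda u,v:(195+(u-440)/2,180+v/2)
ob=[("top",(135,125,18),t(68,40)),("top",(135,-125,18),t(403,73)),("top",(-135,-125,18),t(370,437)),("top",(-135,125,18),t(23,402)),("top",(61,62,84),t(135,119)),("scene",(61,62,84),s(637,190))]
f=lambda q:np.concatenate([(proj(c,w(q,b))[0]-uv) for c,b,uv in ob])
r=least_squares(f,[.55,.05,0.]);P=r.x;print(P,np.round(r.fun,1))
post=w(P,(45,-85,69));print("post",post)
e=ray("top",t(268,392),.078);d=e-post;a=np.arctan2(d[1],d[0]);print("end",e,np.hypot(*d[:2]),"strap",(P[2]+np.pi-a)%(2*np.pi))
e=ray("scene",s(622,50),.078);d=e-post;a=np.arctan2(d[1],d[0]);print("end",e,np.hypot(*d[:2]),"strap",(P[2]+np.pi-a)%(2*np.pi))
for th in (0.3,1.571):
    print(th,w(P,(45-165*np.cos(th),-85+165*np.sin(th),69)))
# lever end at scene pixel, top
print(proj("scene",[.546,-.002,.14]))
for n in((65,62,24),):print("pin",w(P,n))
E
```

```text
[ 0.56218636  0.05931205 -0.08818776] [-0.4 -0.6  0.3 -0.5  0.4  0.3 -0.5  0.  -0.3  0.4 -0.3 -0.4]
post [ 0.59952525 -0.02932094  0.069     ]
end [0.44336794 0.02112171 0.078     ] 0.16410230471125237 strap 0.224256400277282
end [0.44878457 0.02876175 0.078     ] 0.16154365395756795 strap 0.2795956781592026
0.3 [0.44680182 0.03313348 0.069     ]
1.571 [0.61409085 0.1350349  0.069     ]
[[252.50436282 207.11289878]]
pin [0.63239433 0.11534634 0.024     ]
```

The fit is good: the strap is at about 0.25 rad. I'll align the tool with the board's axes so that tool x = board x and tool y = −board y, then go to a hover point beside the strap.

```bash
cat >> h.py <<'E'
P=(0.5622,0.0593,-0.0882)
def board(p): # world m -> board mm
    c,s=np.cos(P[2]),np.sin(P[2]);d=np.array(p[:2])-P[:2];return np.array([c*d[0]+s*d[1],-s*d[0]+c*d[1],p[2]])*1000
def centre(th,r=145,gap=0):
    u=np.array([-np.cos(th),np.sin(th)]);n=np.array([np.sin(th),np.cos(th)])
    return np.array([45,-85])+r*u-(11+11*np.sin(th)+14.5*np.cos(th)+gap)*n
E
python3 - <<'E'
from h import *
from scipy.spatial.transform import Rotation as R
s=monitor.state();q=s["tool_rot"];M=R.from_quat([q[1],q[2],q[3],q[0]])
c,sn=np.cos(P[2]),np.sin(P[2]);G=R.from_matrix([[c,sn,0],[sn,-c,0],[0,0,-1]])
h=centre(.24,gap=20);print("hover",h,w(P,(*h,180)))
print("shift",M.inv().apply(w(P,(*h,180))-s["eef_pos"])*1000,"rot",(M.inv()*G).as_rotvec())
for th in np.linspace(.24,1.571,9): print(round(th,2),np.round(centre(th)-h))
E
```

```text
hover [-107.18221472  -96.86509504] [ 0.44690198 -0.02774735  0.18      ]
shift [ 422.2910977  -476.19486657   51.27759948] rot [ 7.39437688e-05 -2.38328166e-05  3.65027353e-01]
0.24 [ 5. 19.]
0.41 [ 8. 43.]
0.57 [15. 66.]
0.74 [25. 88.]
0.91 [ 40. 108.]
1.07 [ 59. 126.]
1.24 [ 80. 140.]
1.4 [104. 151.]
1.57 [130. 157.]
```

```bash
python3 -m pendant '[[42,-48,0,0,0,0.1,0],[84,-96,0,0,0,0.2,0],[126,-143,0,0,0,0.3,0],[168,-190,0,0,0,0.365,0],[210,-238,0,0,0,0.365,0],[252,-286,0,0,0,0.365,0],[296,-333,10,0,0,0.365,0],[338,-380,20,0,0,0.365,0],[380,-428,35,0,0,0.365,0],[422,-476,51,0,0,0.365,0],[422,-476,51,0,0,0.365,0],[422,-476,51,0,0,0.365,0],[422,-476,51,0,0,0.365,0]]'; python3 -c "
from h import *
s=monitor.state();print(board(s['eef_pos']),s['tool_rot'],s['qpos'])
import cv2
for c,x,y in (('top',200,120),('scene',150,130)): cv2.imwrite('pics/%s2.png'%c,cv2.resize(eyes.read_camera(c)[y:y+190,x:x+240,::-1],None,fx=3,fy=3))
"
```

```text
time: 3.12
eef_pos: [0.446, -0.03, 0.1806]
tool_rot: [0.001, 0.999, -0.046, -0.0]
ft_force: [0.8, -0.4, 0.6]
grip_width: -0.004
grasp_force: 0.0
[-107.92316254  -99.22300376  180.61224136] [ 5.97375187e-04  9.98959552e-01 -4.56007893e-02 -1.56110824e-04] [-0.03945865  0.55532266  0.00400974  2.14384701 -0.00221399  0.44283617
 -1.69607995]
```

```bash
python3 -m pendant '[[0,0,40,0,0,0,0],[0,0,80,0,0,0,0],[0,0,117,0,0,0,0],[0,0,117,0,0,0,0],[0,0,117,0,0,0,0]]'; python3 -c "
from h import *
s=monitor.state();print(board(s['eef_pos']))
import cv2
a=[cv2.resize(eyes.read_camera(c)[y:y+150,x:x+130,::-1],None,fx=3,fy=3) for c,x,y in (('top',205,120),('scene',190,160))]
cv2.imwrite('pics/d2.png',np.hstack(a))
"
```

```text
time: 3.85
eef_pos: [0.447, -0.0289, 0.0643]
tool_rot: [0.0, 0.999, -0.045, 0.001]
ft_force: [-0.4, 0.5, 0.3]
grip_width: 0.003
grasp_force: 0.0
[-107.01415965  -97.96342339   64.34601754]
```

View pics/d2.png

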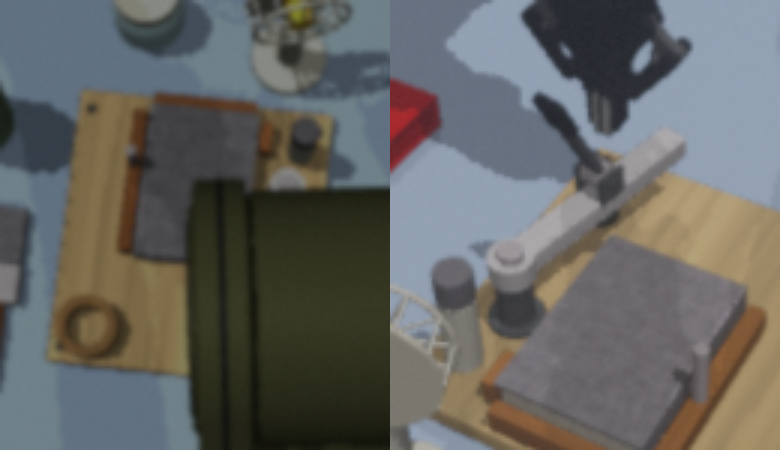

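The finger at (605,110) in the scene half is behind the strap, outside the lever and clear of it. Now the push round.

```bash
python3 -m pendant '[[3,-10,2,0,0,0,0],[5,-19,2,0,0,0,0],[6,-31,2,0,0,0,0],[8,-43,2,0,0,0,0],[11,-55,2,0,0,0,0],[15,-66,2,0,0,0,0],[20,-77,2,0,0,0,0],[25,-88,2,0,0,0,0],[32,-98,2,0,0,0,0],[40,-108,2,0,0,0,0],[49,-117,2,0,0,0,0],[59,-126,2,0,0,0,0],[69,-133,2,0,0,0,0],[80,-140,2,0,0,0,0],[86,-143,2,0,0,0,0],[92,-146,2,0,0,0,0],[98,-149,2,0,0,0,0],[104,-151,2,0,0,0,0],[104,-151,2,0,0,0,0]]'; python3 -c "
from h import *
s=monitor.state();print(board(s['eef_pos']))
import cv2
cv2.imwrite('pics/d3.png',cv2.resize(eyes.read_camera('scene')[130:350,170:400,::-1],None,fx=2.5,fy=2.5))
"
```

```text
time: 6.32
eef_pos: [0.5644, 0.1136, 0.0613]
tool_rot: [-0.0, 0.999, -0.044, 0.001]
ft_force: [0.4, -0.9, -0.1]
grip_width: 0.0
grasp_force: 0.0
[-2.5885486  54.26091465 61.34998891]
```

View pics/d3.png

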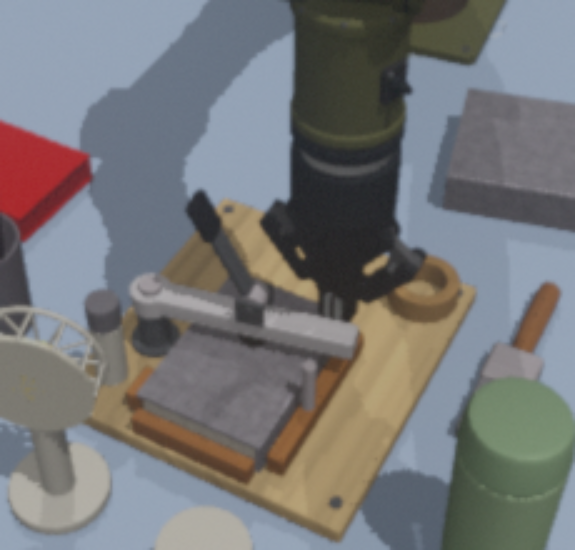

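The strap is about at 1.4 rad, short of the pin at (308,375), and the lever is still up. I'll finish the push to the stop gently.

```bash
python3 -m pendant '[[6,-2,0,0,0,0,0],[12,-3,0,0,0,0,0],[18,-4,0,0,0,0,0],[23,-5,0,0,0,0,0],[26,-5,0,0,0,0,0],[28,-5,0,0,0,0,0],[28,-5,0,0,0,0,0],[28,-5,0,0,0,0,0]]'; python3 -c "
from h import *
s=monitor.state();print(board(s['eef_pos']))"
```

```text
time: 7.38
eef_pos: [0.5922, 0.1156, 0.0614]
tool_rot: [0.0, 0.999, -0.044, 0.0]
ft_force: [0.2, -0.2, 0.0]
grip_width: -0.002
grasp_force: 0.0
[24.90238733 58.72757992 61.41205626]
```

```bash
python3 -m pendant '[[2,0,0,0,0,0,0],[4,0,0,0,0,0,0],[5,0,0,0,0,0,0],[6,0,0,0,0,0,0],[6,0,0,0,0,0,0],[6,0,0,0,0,0,0]]'; python3 -c "
from h import *
s=monitor.state();print(board(s['eef_pos']))
import cv2
cv2.imwrite('pics/d4.png',cv2.resize(eyes.read_camera('scene')[210:330,200:350,::-1],None,fx=4,fy=4))
"
```

```text
time: 8.12
eef_pos: [0.5938, 0.1154, 0.0609]
tool_rot: [0.0, 0.999, -0.044, -0.004]
ft_force: [-8.1, 1.2, 5.9]
grip_width: -0.001
grasp_force: 4.1
[26.50291435 58.70842694 60.9072927 ]
```

View pics/d4.png

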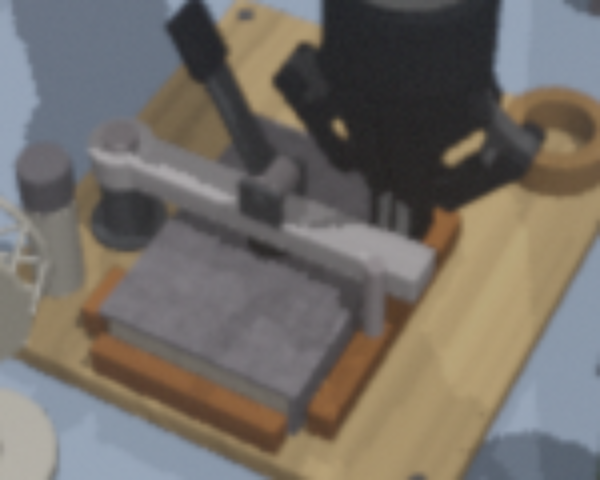

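The strap rests on the pin at (372,290) with an 8 N push, and the lever is still up. Now I'll back off, rise and hover outward of the lever (board (45, 5), z 171).

```bash
python3 -m pendant '[[-12,0,0,0,0,0,0],[-25,0,0,0,0,0,0],[-25,0,-40,0,0,0,0],[-25,0,-85,0,0,0,0],[-25,0,-129,0,0,0,0],[-5,25,-129,0,0,0,0],[14,54,-129,0,0,0,0],[14,54,-110,0,0,0,0],[14,54,-110,0,0,0,0],[14,54,-110,0,0,0,0]]'; python3 -c "
from h import *
s=monitor.state();print(board(s['eef_pos']),s['ft_force'])
import cv2
cv2.imwrite('pics/d5.png',cv2.resize(eyes.read_camera('scene')[170:330,190:390,::-1],None,fx=3,fy=3))
"
```

```text
time: 9.43
eef_pos: [0.6072, 0.0609, 0.1717]
tool_rot: [-0.0, 0.999, -0.044, 0.0]
ft_force: [-0.3, 0.1, -0.2]
grip_width: -0.0
grasp_force: 0.0
[ 44.69768023   5.5773922  171.66171972] [-0.31502666  0.11554968 -0.16861836]
```

View pics/d5.png

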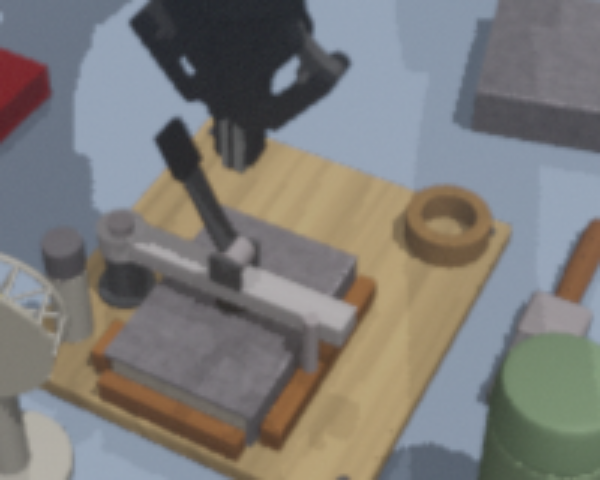

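The strap is against the stop, and the finger at (240,160) is just outward of the lever paddle (180,145). Now I'll push the lever along its arc.

```bash
python3 -m pendant '[[0,11,0,0,0,0,0],[0,22,0,0,0,0,0],[0,32,5,0,0,0,0],[0,42,11,0,0,0,0],[0,48,16,0,0,0,0],[0,53,21,0,0,0,0],[0,58,27,0,0,0,0],[0,62,33,0,0,0,0],[0,66,39,0,0,0,0],[0,69,46,0,0,0,0],[0,71,53,0,0,0,0],[0,73,60,0,0,0,0],[0,75,67,0,0,0,0],[0,75,74,0,0,0,0],[0,75,78,0,0,0,0],[0,75,81,0,0,0,0],[0,75,81,0,0,0,0],[0,75,81,0,0,0,0]]'; python3 -c "
from h import *
s=monitor.state();print(board(s['eef_pos']),s['ft_force'])
import cv2
cv2.imwrite('pics/d6.png',cv2.resize(eyes.read_camera('scene')[170:330,190:390,::-1],None,fx=3,fy=3))
"
```

```text
time: 11.72
eef_pos: [0.6006, -0.0152, 0.0952]
tool_rot: [0.0, 0.999, -0.044, 0.001]
ft_force: [-10.1, -1.9, 42.5]
grip_width: -0.002
grasp_force: 21.3
[ 44.8031866  -70.78319654  95.23005439] [-10.14888603  -1.8789435   42.47548939]
```

View pics/d6.png

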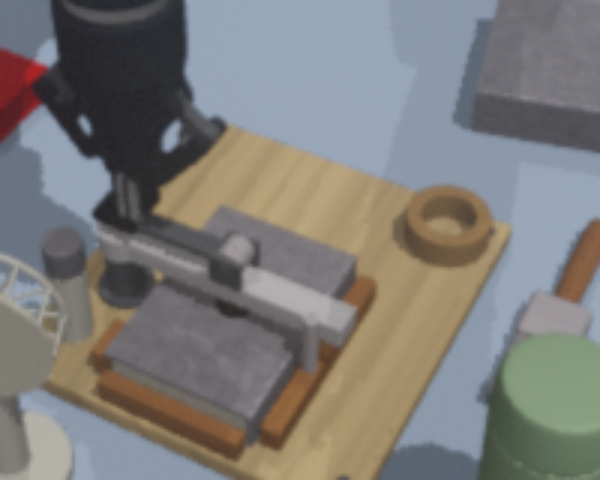

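The lever lies level with its paddle at (115,215), pressed against its stop, and the strap is still at the pin (310,340). Now I'll lift clear and check.

```bash
python3 -m pendant '[[0,0,-8,0,0,0,0],[0,0,-20,0,0,0,0],[0,0,-60,0,0,0,0],[0,0,-110,0,0,0,0],[-50,0,-150,0,0,0,0],[-100,0,-150,0,0,0,0],[-100,0,-150,0,0,0,0],[-100,0,-150,0,0,0,0],[-100,0,-150,0,0,0,0]]'; python3 -c "
from h import *
s=monitor.state();print(board(s['eef_pos']),s['ft_force'])
import cv2
cv2.imwrite('pics/d7.png',cv2.resize(eyes.read_camera('scene')[150:410,130:400,::-1],None,fx=2.3,fy=2.3))
"
```

```text
time: 12.9
eef_pos: [0.5023, -0.0055, 0.24]
tool_rot: [-0.0, 0.999, -0.044, 0.001]
ft_force: [0.0, 0.3, 0.2]
grip_width: -0.002
grasp_force: 0.0
[-53.96273951 -69.84129533 240.04169267] [0.0230148  0.28194484 0.20345426]
```

View pics/d7.png

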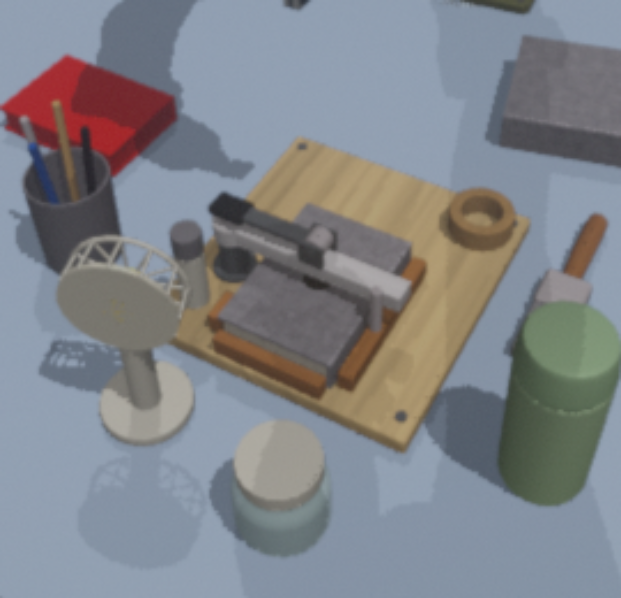

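The lever is down along the strap (paddle at (232,208)), the strap is at the pin (377,300), everything else is in place and the arm is clear.

```bash
python3 -c "
from plant import robot
print(robot.hand_in())"
```

```text
the job is handed in; nothing more can be done
None
```

I handed the job in at about 13 s of the 51 s allowed: the strap is against its stop, the lever is fully down and the arm is clear; nothing else looked moved in the last picture, but hand-in returned no verdict and I had no reading of the foot's force on the notebook.

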